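# Clamp the block that matches the model in the gluing jig

## Robot

A 6-joint arm with a two-finger parallel gripper is mounted at the origin on the work surface. World frame = base frame: x ahead of the robot, y to its left, z up, the work surface at z = 0. Lengths are in mm, angles in rad, forces in N, time in s.
With the tool pointing down it reaches from about 350 to 875 mm from the base axis. Payload 4.2 kg.
Tool frame: the origin (TCP) lies midway between the tips of the shut fingers; the grasp point (between the pads) lies 19 mm behind it (arm.tcp_to_grasp is the distance from the TCP to the grasp point, in mm); z points along the fingers, y is the line along which they close (so a half turn about z gives the same grasp; the last joint's range is limited). The gripper opens to 85 mm and grips with 20 to 120 N. Pads are 22 mm wide; open, the fingers measure 114 mm over their backs; the gripper's body (76 mm by 85 mm) begins 54 mm behind the grasp point. The pads swing forward as they close: fully open they stand 13 mm farther back than shut.
Start: joints at [1.483, 0.385, 0.008, 0, -1.194, -0.259], TCP at [212.398, 587.781, 231.312] pointing down, gripper open.
Joint ranges: [-3.14, 3.14], [-1.21, 2.06], [-1.07, 1.41], [-3.16, 2.05], [-2.99, -0.16], [-3.1, 3.1]. Speed limits (rad/s): [2.79, 2.79, 3.14, 3.14, 3.14, 3.14].

## Interface

Orientations are given as a unit quaternion [x, y, z, w].
In Python, from bench import arm, get_image gives the robot as it stands.
- The arm moves only by the tool drive_tool, never from a script. Its argument "deltas" is a list of rows, each a list of 2 entries, a list of its own where there are three numbers: the shift along the tool's x, y, z in cm, then the turn, a rotation vector about the tool's x, y, z in degrees. In form: [[[x, y, z], [ax, ay, az]], ...]. A call has 1 to 12 rows; each row shifts and turns the commanded pose from where the row before left it, along the tool's axes as they then stand; what a row does not reach is not made up. A row lasts 1/10 s, in which the tool goes at most 50 mm and 8.59 degrees, less where a joint would pass 70% of its speed; a pose out of reach is approached as far as the arm can. A call with a gripper value outside its range is refused whole. "claw" is the finger opening in cm, from 0 to 8.54, set as the call begins (left out, the last holds). The fingers move at their own pace and stop on an object; the grip force is fixed at half the most. Time passes only in rows, so rows that do not move let the fingers close. It gives the time, the measured TCP pose, the force, the opening and the grip force at its end, in the units of the state.
- arm.read_state(): the state, without advancing time (a new reading comes with each control period).
- get_image(name): name is "scene" or "top" or "wrist"; returns a dict with "img" (400x640x3 uint8, red, green, blue), "fx", "fy", "cx", "cy" (pixels), "eye" and "orientation" of the camera in the world; the wrist camera has in their place "mount" (4x4, takes a point from camera to tool coordinates, whose origin is the TCP and whose axes are the flange's). Camera axes: x right, y down, z forward; pixel columns grow to the right and rows downward; lengths in mm; the calibration is good to about 2 mm. A picture is of the moment at which its call begins: read the wrist's pose just before it. There is no depth.
- arm.job_done(): hands the job in; it is judged then, once.
The state is a dict: "clock": time; "joints": joint angles; "joint_vel": joint speeds; "joint_efforts": joint torques, N m; "position": TCP position; "ee_rot": TCP orientation; "contact_force": force on the tool from outside, world axes, zero at the start; "wrist_torque": the same for the moment, N m; "gripper_width": finger opening in mm; "grasp_force": force on a finger pad.
Only numpy, scipy, OpenCV 4.12 (cv2) and the standard library are available. Lean on these libraries where they do the work, as an engineer would, in place of code of your own. Each camera call takes 0.05 s, during which the arm holds its last target. There are 200 camera calls.

## Task

One pattern piece stands on the cardboard model board: take the block of the same shape from the stock rack, and leave the other blocks, the pattern pieces and the clutter where they are. The rack leaves room only at a block's long sides and the jig only at its ends, so stand the block on the open bench, let go, and take it again by its ends. Lower it right way up onto the floor of the gluing jig's channel without dropping it, then slide the jig's jaw along until the block is held snugly, without play, between the jaw and the end fence, and let go.

Things in the scene. Friction and masses are not known exactly. Their poses are not given: they have to be found in the camera images.
- block_step: Stock block of plain pine, 64 mm long (its x) by 42 mm wide (its y); stepped: one half of its length (its +x half) stands 44 mm high, the other half only 26 mm. Its lowest 26 mm are a full 64 x 42 mm slab. Origin: centre of its underside; z up. One of three loose blocks (70 g) standing right way up in the rack, in any order.
- pattern_step: Pattern piece, the twin of block_step: same pine, shape and size (stepped: one half of its length (its +x half) stands 44 mm high, the other half only 26 mm). Origin: centre of its underside. Stands either on the cardboard model board or, as a spare, in the grey plastic tray. Not to be moved.
- block_castle: Stock block of plain pine, 64 mm long (its x) by 42 mm wide (its y); battlement: 44 mm high at both ends (each end piece 19 mm long), with a 26 mm wide gap across the middle down to 26 mm height. Its lowest 26 mm are a full 64 x 42 mm slab. Origin: centre of its underside; z up. One of three loose blocks (70 g) standing right way up in the rack, in any order.
- pattern_castle: Pattern piece, the twin of block_castle: same pine, shape and size (battlement: 44 mm high at both ends (each end piece 19 mm long), with a 26 mm wide gap across the middle down to 26 mm height). Origin: centre of its underside. Stands either on the cardboard model board or, as a spare, in the grey plastic tray. Not to be moved.
- block_tower: Stock block of plain pine, 64 mm long (its x) by 42 mm wide (its y); tower: a 26 mm high slab with a round stub 32 mm in diameter on its middle, 44 mm high in all. Its lowest 26 mm are a full 64 x 42 mm slab. Origin: centre of its underside; z up. One of three loose blocks (70 g) standing right way up in the rack, in any order.
- pattern_tower: Pattern piece, the twin of block_tower: same pine, shape and size (tower: a 26 mm high slab with a round stub 32 mm in diameter on its middle, 44 mm high in all). Origin: centre of its underside. Stands either on the cardboard model board or, as a spare, in the grey plastic tray. Not to be moved.
- rack: Wooden stock rack fixed to the bench, 88 mm (x) by 262 mm (y), floor 8 mm thick. Two 9 mm thick rails along y, 70 mm apart inside, tops 52 mm above the bench, hem the blocks' ends with 3 mm to spare; the blocks' long sides are free, 80 mm from block to block (38 mm gaps). The blocks stand on the floor with their length along the rack's x. Origin: centre of its underside; z up.
- jig: Plywood gluing jig fixed to the bench, 84 mm (x) by 232 mm (y). A channel open at the top runs along its y: 48 mm wide (x from -24 to 24 mm), floor 12 mm above the bench, side walls 10 mm thick with tops 58 mm above the bench. End fence across the channel at the -y end, its inner face at y = -95 mm, top 58 mm. The jaw slides in the channel from the +y end. Origin: centre of its underside; z up.
- jaw (a joint): Travel of the jig's sliding jaw along the jig's -y, towards the end fence, in m: its clamping face is at jig y = 0.075 - value. Starts between 0 and 0.03; end stop at 0.115. 0.106 is where the face meets a 64 mm block lying against the fence. It drags with about 2 N and stays where it is left.
- jaw_grip (a point): Middle of the upright wooden grip fin on top of the jaw: fin 16 mm thick along the jig's y (the direction of travel), 36 mm wide along the jig's x, from 56 to 110 mm above the bench; this point is 86 mm above the bench, 15 mm behind the jaw's clamping face. The jaw's body below it is 44 mm wide, 30 mm long, top 56 mm.
- board: Cardboard model board fixed to the bench, 150 (x) by 200 (y) by 5 mm, with two black posts (28 mm thick, top 50 mm above the bench) at its far corners. Exactly one pattern piece stands on it. Origin: centre of its underside; z up.
- tray: Flat grey plastic scrap tray fixed to the bench, 130 (x) by 210 (y) mm, walls 22 mm high, floor 5 mm; the two spare pattern pieces stand in it. Origin: centre of its underside; z up.
- sanding_block: Cork and wood sanding block, 45 (x) by 90 (y) by 34 mm, loose bystander on the open bench between rack and jig. Origin: centre of its underside; z up.
- offcut: Pine offcut lying flat, 110 (x) by 45 (y) by 20 mm, loose bystander near the robot. Origin: centre of its underside; z up.
- tape: Roll of paper tape lying flat, 90 mm across, 24 mm high, loose bystander near the robot. Origin: centre of its underside; z up.
- glue: White glue bottle, 54 mm across, about 130 mm tall, loose bystander at the bench's left. Origin: centre of its underside; z up.

How it is judged (in metres and radians):
On the way:
1. the matching block stands right way up, let go, on the open bench (at bench level, neither in rack nor jig) (((horizontal distance between pattern_step and board below 0.09 m and height (world z) of block_step below 0.007 m and angle between block_step's own z axis and vertical below 0.1 rad and contact force between the fingers and block_step below 0.1 N and linear speed of block_step below 0.03 m/s) or (horizontal distance between pattern_castle and board below 0.09 m and height (world z) of block_castle below 0.007 m and angle between block_castle's own z axis and vertical below 0.1 rad and contact force between the fingers and block_castle below 0.1 N and linear speed of block_castle below 0.03 m/s) or (horizontal distance between pattern_tower and board below 0.09 m and height (world z) of block_tower below 0.007 m and angle between block_tower's own z axis and vertical below 0.1 rad and contact force between the fingers and block_tower below 0.1 N and linear speed of block_tower below 0.03 m/s))), for 0.2 s.
At the end, for the whole second after the job is handed in: The block matching the pattern on the board stands right way up (0.08 rad) on the jig channel's floor (within 3 mm), lengthwise (0.15 rad), against the end fence, the jaw closed on it with under 3 mm play in all (jaw above 0.103); the block is still and let go (((horizontal distance between pattern_step and board below 0.09 m and value of joint jaw above 0.103 m and y of block_step in the frame of jig between -0.068 and -0.058 m and x of block_step in the frame of jig between -0.006 and 0.006 m and z of block_step in the frame of jig below 0.015 m and angle between block_step's own z axis and vertical below 0.08 rad and angle between the x axis of block_step and the y axis of jig, either way round below 0.15 rad and linear speed of block_step below 0.02 m/s and contact force between the fingers and block_step below 0.1 N) or (horizontal distance between pattern_castle and board below 0.09 m and value of joint jaw above 0.103 m and y of block_castle in the frame of jig between -0.068 and -0.058 m and x of block_castle in the frame of jig between -0.006 and 0.006 m and z of block_castle in the frame of jig below 0.015 m and angle between block_castle's own z axis and vertical below 0.08 rad and angle between the x axis of block_castle and the y axis of jig, either way round below 0.15 rad and linear speed of block_castle below 0.02 m/s and contact force between the fingers and block_castle below 0.1 N) or (horizontal distance between pattern_tower and board below 0.09 m and value of joint jaw above 0.103 m and y of block_tower in the frame of jig between -0.068 and -0.058 m and x of block_tower in the frame of jig between -0.006 and 0.006 m and z of block_tower in the frame of jig below 0.015 m and angle between block_tower's own z axis and vertical below 0.08 rad and angle between the x axis of block_tower and the y axis of jig, either way round below 0.15 rad and linear speed of block_tower below 0.02 m/s and contact force between the fingers and block_tower below 0.1 N))); the robot touches nothing.
It fails at once if a stock block that does not match is moved by more than 25 mm ((not (horizontal distance between pattern_step and board below 0.09 m) and distance of block_step from where it was at the start of the episode above 0.025 m) or (not (horizontal distance between pattern_castle and board below 0.09 m) and distance of block_castle from where it was at the start of the episode above 0.025 m) or (not (horizontal distance between pattern_tower and board below 0.09 m) and distance of block_tower from where it was at the start of the episode above 0.025 m)).
It fails at once if a pattern piece is moved by more than 20 mm (distance of any of pattern_step, pattern_castle, pattern_tower from where it was at the start of the episode above 0.02 m).
It fails at once if a bystander (sanding block, offcut, tape, glue) is moved by more than 30 mm (distance of any of sanding_block, offcut, tape, glue from where it was at the start of the episode above 0.03 m).
It fails at once if a block is dropped into the jig: it falls free, faster than 0.35 m/s, more than 3 mm above the channel's floor ((horizontal distance between block_step and jig below 0.11 m and z of block_step in the frame of jig between 0.015 and 0.09 m and linear speed of block_step above 0.35 m/s and contact force between the fingers and block_step below 0.1 N) or (horizontal distance between block_castle and jig below 0.11 m and z of block_castle in the frame of jig between 0.015 and 0.09 m and linear speed of block_castle above 0.35 m/s and contact force between the fingers and block_castle below 0.1 N) or (horizontal distance between block_tower and jig below 0.11 m and z of block_tower in the frame of jig between 0.015 and 0.09 m and linear speed of block_tower above 0.35 m/s and contact force between the fingers and block_tower below 0.1 N)).
It also fails if it takes over 69 s, if anything falls off the work surface, if the arm or the gripper's body presses on something with over 40 N, if the wrist force passes 120 N, or if a joint passes its speed limit or range.

## Working session

There is one attempt and no reset: what is moved stays moved. The work goes in short steps, Python scripts to look and compute and a tool call to move; the robot and the scene stay as the last step left them, time stands still between calls to the robot, and variables do not carry over. Pictures are saved under pics/ and viewed, at most 10 in all, crops included, and the job is handed in when it is done.

Besides the shell and the picture viewer there is one more tool, called after "Emit:" in YAML: its name, and indented under it one key for each argument. drive_tool: Moves the arm, as the interface text tells. Its arguments: {"type":"object","properties":{"deltas":{"type":"array"},"claw":{"type":"number"}},"required":["deltas"]}

```bash
mkdir -p pics; cat > h.py <<'E'
import numpy as np, cv2
from scipy.spatial.transform import Rotation as R
from bench import arm, get_image
def ray(d,u,v,z):
    "pixel -> world point on plane z (fixed cameras)"
    r=R.from_quat(d["orientation"]).apply([(u-d["cx"])/d["fx"],(v-d["cy"])/d["fy"],1.0])
    e=np.array(d["eye"]); return e+r*(z-e[2])/r[2]
def proj(d,p):
    q=R.from_quat(d["orientation"]).inv().apply(np.array(p,float)-np.array(d["eye"]))
    return q[0]/q[2]*d["fx"]+d["cx"],q[1]/q[2]*d["fy"]+d["cy"]
E
python3 - <<'E'
from h import *
s=arm.read_state();print(s)
for n in("scene","top"):
    d=get_image(n);print(n,{k:v for k,v in d.items() if k!="img"})
    cv2.imwrite(f"pics/{n}0.png",d["img"][:,:,::-1])
    np.save(f"pics/{n}.npy",d,allow_pickle=True)
E
```

```text
{'clock': 0.0, 'joints': array([ 1.48259544e+00,  3.85588705e-01,  6.64964063e-03, -4.75434503e-04,
       -1.19399622e+00, -2.58597198e-01]), 'joint_vel': array([ 0.00197397,  0.00151139, -0.00088509,  0.00022618,  0.00017998,
       -0.00114344]), 'joint_efforts': array([ 1.83671714e-04, -3.92286837e+01,  1.88403797e+01,  4.18612093e+00,
       -4.70003040e-03,  1.36151741e-06]), 'position': array([212.2232183 , 587.26195869, 230.21498719]), 'ee_rot': array([ 9.84988294e-01, -1.72617696e-01, -1.29137976e-04,  1.08440270e-03]), 'contact_force': array([-0.83662042,  0.83379572,  0.76139882]), 'wrist_torque': array([-0.03910925,  0.02444011, -0.0302102 ]), 'grasp_force': 0.0, 'gripper_width': 85.3327165033931}
scene {'fx': 402.7149789248242, 'fy': 402.7149789248242, 'cx': 317.70851930869276, 'cy': 201.6852147153129, 'eye': array([1110.32154994, -512.58940558, 1077.25062276]), 'orientation': array([ 0.8797807 ,  0.33831172, -0.1269641 , -0.30888705])}
top {'fx': 407.7379539117312, 'fy': 407.7379539117312, 'cx': 320.711619663646, 'cy': 194.38319183675532, 'eye': array([ 421.90076294,   90.97271875, 1211.35461337]), 'orientation': array([-0.69780145,  0.71443604, -0.0405308 ,  0.03180451])}
```

View pics/top0.png

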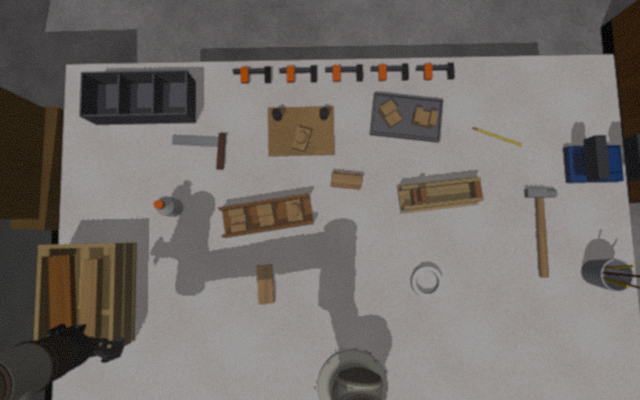

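View pics/scene0.png

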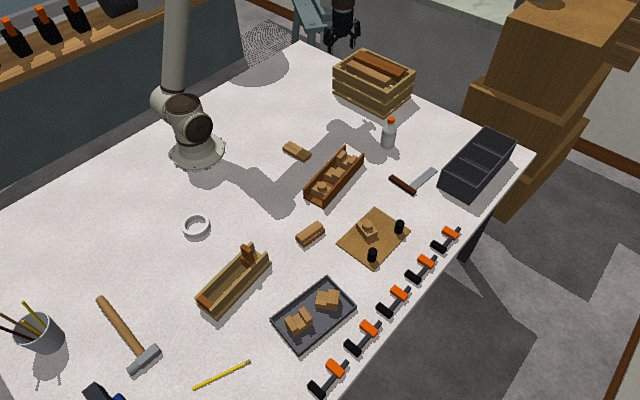

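The top view shows the board at about (301,131) with what looks like the tower, and the rack at (266,214). The jig is at (440,194) with its jaw at the left (+y) end, and the sanding block is at (347,179). I'll enlarge the details.

```bash
python3 - <<'E'
from h import *
t=np.load("pics/top.npy",allow_pickle=True).item();s=np.load("pics/scene.npy",allow_pickle=True).item()
c=lambda d,u,v,w,h:cv2.resize(d["img"][v:v+h,u:u+w,::-1],(400,300),interpolation=cv2.INTER_CUBIC)
a=np.hstack([c(t,212,180,108,81),c(t,390,160,104,78)])
b=np.hstack([c(s,296,140,84,63),c(s,330,195,84,63)])
cv2.imwrite("pics/crops.png",np.clip(np.vstack([a,b])*1.3,0,255))
hsv=cv2.cvtColor(t["img"],cv2.COLOR_RGB2HSV)
for n,(u,v,w,h),z in(("rack",(212,180,108,66),52),("jig",(390,165,104,60),58),("sand",(325,160,45,36),34)):
    m=np.zeros(hsv.shape[:2],np.uint8);m[v:v+h,u:u+w]=(hsv[v:v+h,u:u+w,1]>70)*255
    m=cv2.morphologyEx(m,cv2.MORPH_CLOSE,np.ones((5,5)))
    k=max(cv2.findContours(m,0,1)[0],key=cv2.contourArea)
    P=np.array([ray(t,*q[0],z)[:2] for q in k],np.float32)
    print(n,cv2.minAreaRect(k),cv2.minAreaRect(P))
    print(np.round(cv2.boxPoints(cv2.minAreaRect(P))))
E
```

```text
rack ((265.2760925292969, 214.97581481933594), (30.689655303955078, 92.10845947265625), 80.90972137451172) ((485.9373474121094, 233.18609619140625), (87.44642639160156, 259.7163391113281), 7.787464618682861)
[[425. 356.]
 [460.  99.]
 [547. 110.]
 [512. 368.]]
jig ((440.1970520019531, 194.1551055908203), (27.401744842529297, 82.8199462890625), 83.21102905273438) ((533.0907592773438, -265.6197509765625), (78.22144317626953, 237.11363220214844), 5.416223049163818)
[[ 483. -151.]
 [ 505. -387.]
 [ 583. -380.]
 [ 561. -144.]]
sand ((346.2991943359375, 179.7090301513672), (29.695720672607422, 14.938397407531738), 5.194429397583008) ((583.9530029296875, -0.6636772155761719), (86.57434844970703, 43.968196868896484), 83.31596374511719)
[[557. -41.]
 [601. -46.]
 [611.  40.]
 [567.  45.]][ WARN:0@0.362] global loadsave.cpp:1063 imwrite_ Unsupported depth image for selected encoder is fallbacked to CV_8U.
```

View pics/crops.png

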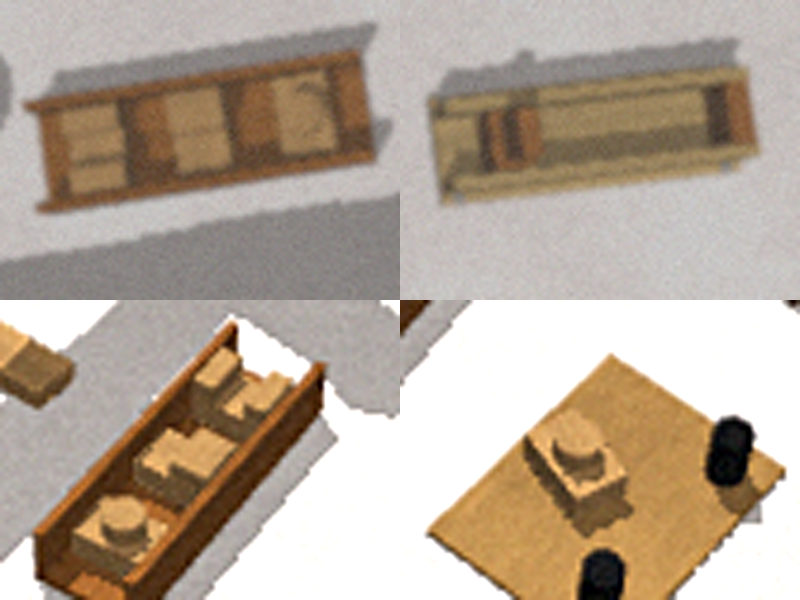

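The pattern on the board is the tower. In the rack the tower block is at the -y end (right in the top view), then the step, then the castle. Next I triangulate the stub and plan the approach.

```bash
cat >> h.py <<'E'
def tri(obs):
    A=np.zeros((3,3));b=np.zeros(3)
    for d,u,v in obs:
        r=R.from_quat(d["orientation"]).apply([(u-d["cx"])/d["fx"],(v-d["cy"])/d["fy"],1.0]);r/=np.linalg.norm(r)
        M=np.eye(3)-np.outer(r,r);A+=M;b+=M@np.array(d["eye"])
    return np.linalg.solve(A,b)
def go(p,yaw,s=None):
    "print shift (cm, tool axes now) and turn (deg) to reach world p, tool down with x axis at yaw deg"
    s=s or arm.read_state();q=R.from_quat(s["ee_rot"])
    sh=q.inv().apply(np.array(p)-s["position"])/10
    T=R.from_euler("z",yaw,degrees=True)*R.from_euler("x",180,degrees=True)
    print("at",np.round(s["position"],1),"t",s["clock"],"shift cm",np.round(sh,2),"turn deg",np.round((q.inv()*T).as_rotvec(degrees=True),2))
def wrist():
    s=arm.read_state();d=get_image("wrist");m=np.array(d["mount"]);q=R.from_quat(s["ee_rot"])
    d["eye"]=s["position"]+q.apply(m[:3,3]);d["orientation"]=(q*R.from_matrix(m[:3,:3])).as_quat();return d
E
python3 - <<'E'
from h import *
t=np.load("pics/top.npy",allow_pickle=True).item();s=np.load("pics/scene.npy",allow_pickle=True).item()
a=(t,212+308*.27,180+95*.27);b=(s,296+125*.21,140+(508-300)*.21)
print("stub",tri([a,b]),ray(*a,52),ray(*b,52))
for n,u,v in(("offcut",265,284),("tape",427,280),("glue",158,204)):print(n,ray(t,u,v,20))
for n,(u,v),z in(("grip",(390+510*.26-104+0*104,0),110),):pass
print("fin top",ray(t,390+112*.26,160+137*.26,110))
go([497,154,200],7.8)
E
```

```text
stub [508.88353647 147.89734506  69.98141863] [510.21682613 148.75314407  52.        ] [498.18074949 159.73214204  52.        ]
offcut [289.42813915 240.76730663  20.        ]
tape [ 288.92116178 -225.67127721   20.        ]
glue [526.79296625 550.04529301  20.        ]
fin top [ 525.30909411 -191.74100875  110.        ]
at [212.2 587.3 230.3] t 0.1 shift cm [41.51 31.06  3.1 ] turn deg [ 1.100e-01  2.000e-02 -2.768e+01]
```

Emit:
drive_tool:
  deltas:
    - [[2.7, 2, 0], [0, 0, 0]]
    - [[2.7, 2, 0], [0, 0, 0]]
    - [[2.7, 2, 0], [0, 0, 0]]
    - [[2.7, 2, 0], [0, 0, 0]]
    - [[2.7, 2, 0], [0, 0, 0]]
    - [[2.7, 2, 0], [0, 0, 0]]
    - [[2.7, 2, 0], [0, 0, 0]]
    - [[2.7, 2, 0], [0, 0, 0]]
    - [[2.7, 2, 0], [0, 0, 0]]
    - [[2.7, 2, 0], [0, 0, 0]]
    - [[2.7, 2, 0], [0, 0, 0]]
    - [[2.7, 2, 0], [0, 0, 0]]

```text
clock: 1.3
position: [435.9, 250.6, 231.0]
ee_rot: [0.985, -0.172, -0.0, 0.0]
contact_force: [0.8, 0.5, 0.5]
gripper_width: 85.4
grasp_force: 0.0
```

Emit:
drive_tool:
  deltas:
    - [[2.3, 1.7, 0], [0, 0, 0]]
    - [[2.3, 1.7, 0], [0, 0, 0]]
    - [[2.3, 1.7, 0], [0, 0, 0]]
    - [[2.2, 2, 0], [0, 0, 0]]
    - [[0, 0, 0], [0, 0, -7]]
    - [[0, 0, 0], [0, 0, -7]]
    - [[0, 0, 0], [0, 0, -7]]
    - [[0, 0, 0], [0, 0, -6.7]]
    - [[0, 0, 0], [0, 0, 0]]
    - [[0, 0, 0], [0, 0, 0]]
    - [[0, 0, 0], [0, 0, 0]]

```text
clock: 2.4
position: [496.9, 154.3, 231.2]
ee_rot: [0.998, 0.067, -0.0, 0.0]
contact_force: [-0.4, -0.3, 0.2]
gripper_width: 85.6
grasp_force: 0.0
```

```bash
python3 - <<'E'
from h import *
d=wrist();np.save("pics/w1.npy",d,allow_pickle=True);cv2.imwrite("pics/w1.png",d["img"][:,:,::-1])
go([497,154,120],7.8)
print(np.round(d["mount"],3),d["fx"],d["eye"], proj(d,[497,154,52]))
E
```

```text
at [496.9 154.3 231.2] t 2.45 shift cm [1.000e-02 3.000e-02 1.112e+01] turn deg [ 0.    0.01 -0.04]
[[-1.0000e-03 -9.5900e-01 -2.8300e-01  7.2191e+01]
 [ 1.0000e+00 -1.0000e-03 -1.0000e-03  6.3300e-01]
 [ 0.0000e+00 -2.8300e-01  9.5900e-01 -1.4264e+02]
 [ 0.0000e+00  0.0000e+00  0.0000e+00  1.0000e+00]] 344.1108785454456 [568.55221157 163.36450222 373.77230847] (np.float64(318.9657871850201), np.float64(176.12588523475202))
```

View pics/w1.png

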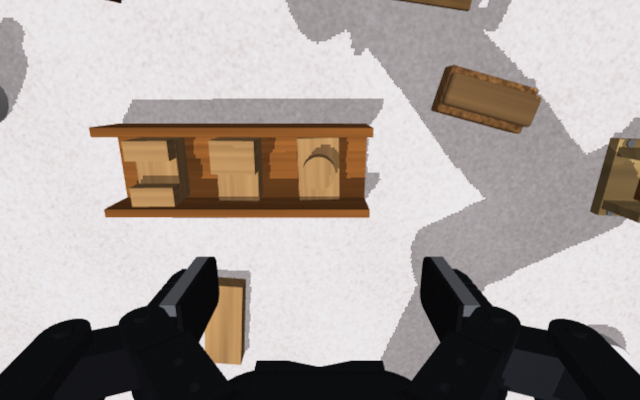

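The wrist view shows the rack level in the image, with the tower block spanning columns 298–340 and rows 137–199. That agrees with the yaw of 7.8° and the predicted position.

```bash
python3 - <<'E'
from h import *
d=np.load("pics/w1.npy",allow_pickle=True).item()
h=cv2.cvtColor(d["img"],cv2.COLOR_RGB2HSV)
print(h[190,285:350].tolist()[::3])
P=[ray(d,u,v,34) for u,v in((297.5,192),(340,192))];print(P,np.linalg.norm(P[0]-P[1]),(P[0]+P[1])/2)
P=[ray(d,u,v,52) for u,v in((90,126),(373,126),(369,210),(105,210))];print(np.round(P,1))
y=np.array([-.135,.991]);x=np.array([.991,.135]);c=np.mean([p[:2] for p in P],0);print(c,c-80*y)
print(ray(d,319,150,52))
E
```

```text
[[13, 182, 94], [13, 179, 94], [13, 182, 94], [14, 181, 93], [14, 179, 94], [16, 128, 184], [16, 127, 191], [16, 128, 184], [17, 127, 195], [16, 128, 181], [16, 127, 186], [16, 127, 186], [17, 128, 188], [16, 127, 187], [16, 126, 196], [16, 128, 202], [17, 129, 193], [16, 128, 191], [15, 139, 145], [13, 180, 95], [13, 183, 95], [13, 181, 96]]
[array([473.59853992, 173.03076988,  34.        ]), array([479.41035183, 129.92817189,  34.        ])] 43.492655826438586 [476.50444587 151.47947088  34.        ]
[[515.5 368.5  52. ]
 [550.2 111.1  52. ]
 [469.8 100.7  52. ]
 [435.1 358.2  52. ]]
[492.65759706 234.62499984] [503.45759706 155.34499984]
[521.77768323 157.30269423  52.        ]
```

Emit:
drive_tool:
  deltas:
    - [[0.1, 0, 3], [0, 0, 0]]
    - [[0, 0, 3], [0, 0, 0]]
    - [[0, 0, 3], [0, 0, 0]]
    - [[0, 0, 3], [0, 0, 0]]
    - [[0, 0, 3], [0, 0, 0]]
    - [[0, 0, 2], [0, 0, 0]]
    - [[0, 0, 2], [0, 0, 0]]
    - [[0, 0, 1.5], [0, 0, 0]]
    - [[0, 0, 1], [0, 0, 0]]
    - [[0, 0, 0.5], [0, 0, 0]]
    - [[0, 0, 0], [0, 0, 0]]
    - [[0, 0, 0], [0, 0, 0]]
  claw: 6.8

```text
clock: 3.65
position: [498.5, 154.7, 11.9]
ee_rot: [0.998, 0.068, 0.001, -0.0]
contact_force: [0.1, 0.3, -0.9]
gripper_width: 67.8
grasp_force: 0.0
```

Emit:
drive_tool:
  deltas:
    - [[0, 0, 0], [0, 0, 0]]
    - [[0, 0, 0], [0, 0, 0]]
    - [[0, 0, 0], [0, 0, 0]]
    - [[0, 0, 0], [0, 0, 0]]
    - [[0, 0, 0], [0, 0, 0]]
    - [[0, 0, 0], [0, 0, 0]]
    - [[0, 0, 0], [0, 0, 0]]
    - [[0, 0, 0], [0, 0, 0]]
    - [[0, 0, 0], [0, 0, 0]]
    - [[0, 0, 0], [0, 0, 0]]
  claw: 3

```text
clock: 4.65
position: [498.7, 154.8, 12.4]
ee_rot: [0.998, 0.069, 0.001, -0.0]
contact_force: [-1.7, 0.0, 5.9]
gripper_width: 40.8
grasp_force: 62.4
```

Emit:
drive_tool:
  deltas:
    - [[0, 0, -0.5], [0, 0, 0]]
    - [[0, 0, -1.5], [0, 0, 0]]
    - [[0, 0, -2], [0, 0, 0]]
    - [[0, 0, -2], [0, 0, 0]]
    - [[0, 0, -2], [0, 0, 0]]
    - [[0, 0, -2], [0, 0, 0]]
    - [[-1, 2.5, 0], [0, 0, 0]]
    - [[-1.2, 2.6, 0], [0, 0, 0]]
    - [[-1.2, 2.6, 0], [0, 0, 0]]
    - [[-1.2, 2.6, 0], [0, 0, 0]]
    - [[-1.2, 2.6, 0], [0, 0, 0]]
    - [[-1.2, 2.7, 0], [0, 0, 0]]

```text
clock: 5.85
position: [448.9, -10.8, 111.3]
ee_rot: [0.998, 0.068, -0.0, -0.0]
contact_force: [1.0, -0.9, -0.7]
gripper_width: 41.1
grasp_force: 61.6
```

Emit:
drive_tool:
  deltas:
    - [[0, 0, 0], [0, 0, 8.4]]
    - [[0, 0, 0], [0, 0, 8.4]]
    - [[0, 0, 0], [0, 0, 8.4]]
    - [[0, 0, 0], [0, 0, 8.4]]
    - [[0, 0, 0], [0, 0, 8.4]]
    - [[0, 0, 0], [0, 0, 8.4]]
    - [[0, 0, 0], [0, 0, 8.4]]
    - [[0, 0, 0], [0, 0, 8.4]]
    - [[0, 0, 0], [0, 0, 8.4]]
    - [[0, 0, 0], [0, 0, 8.4]]
    - [[0, 0, 0], [0, 0, 8.4]]
    - [[0, 0, 0], [0, 0, 0]]

```text
clock: 7.05
position: [449.4, -9.8, 111.2]
ee_rot: [0.74, -0.673, -0.0, 0.0]
contact_force: [-0.2, -0.7, -0.7]
gripper_width: 40.5
grasp_force: 61.8
```

Emit:
drive_tool:
  deltas:
    - [[0, 0, 2], [0, 0, 0]]
    - [[0, 0, 2], [0, 0, 0]]
    - [[0, 0, 2], [0, 0, 0]]
    - [[0, 0, 1.5], [0, 0, 0]]
    - [[0, 0, 1], [0, 0, 0]]
    - [[0, 0, 0.5], [0, 0, 0]]
    - [[0, 0, 0.3], [0, 0, 0]]
    - [[0, 0, 0], [0, 0, 0]]
    - [[0, 0, 0], [0, 0, 0]]

```text
clock: 7.95
position: [450.3, -9.6, 18.8]
ee_rot: [0.74, -0.673, 0.0, -0.001]
contact_force: [-0.7, -0.3, 0.1]
gripper_width: 40.8
grasp_force: 61.8
```

Emit:
drive_tool:
  deltas:
    - [[0, 0, 0.6], [0, 0, 0]]
    - [[0, 0, 0.4], [0, 0, 0]]
    - [[0, 0, 0.2], [0, 0, 0]]
    - [[0, 0, 0.1], [0, 0, 0]]
    - [[0, 0, 0.1], [0, 0, 0]]
    - [[0, 0, 0.1], [0, 0, 0]]
    - [[0, 0, 0], [0, 0, 0]]
    - [[0, 0, 0], [0, 0, 0]]

```text
clock: 8.75
position: [449.9, -9.7, 4.4]
ee_rot: [0.74, -0.673, 0.0, -0.0]
contact_force: [-2.8, 0.8, 10.1]
gripper_width: 40.2
grasp_force: 62.9
```

Contact at 10 N, so the block is on the bench. I release, rise and look.

Emit:
drive_tool:
  deltas:
    - [[0, 0, 0], [0, 0, 0]]
    - [[0, 0, 0], [0, 0, 0]]
    - [[0, 0, 0], [0, 0, 0]]
    - [[0, 0, 0], [0, 0, 0]]
    - [[0, 0, -1], [0, 0, 0]]
    - [[0, 0, -2], [0, 0, 0]]
    - [[0, 0, -3], [0, 0, 0]]
    - [[0, 0, -3], [0, 0, 0]]
    - [[0, 0, -3], [0, 0, 0]]
  claw: 7

```text
clock: 9.65
position: [449.7, -9.8, 125.2]
ee_rot: [0.74, -0.673, 0.0, -0.0]
contact_force: [1.1, -0.7, -0.9]
gripper_width: 70.0
grasp_force: 0.0
```

Emit:
drive_tool:
  deltas:
    - [[0, 0, 0], [0, 0, -8.4]]
    - [[0, 0, 0], [0, 0, -8.4]]
    - [[0, 0, 0], [0, 0, -8.4]]
    - [[0, 0, 0], [0, 0, -8.4]]
    - [[0, 0, 0], [0, 0, -8.4]]
    - [[0, 0, 0], [0, 0, -8.4]]
    - [[0, 0, 0], [0, 0, -8.4]]
    - [[0, 0, 0], [0, 0, -8.4]]
    - [[0, 0, 0], [0, 0, -8.4]]
    - [[0, 0, 0], [0, 0, -8.4]]
    - [[0, 0, -5], [0, 0, -6]]
    - [[0, 0, -5], [0, 0, 0]]
  claw: 8.5

```text
clock: 10.85
position: [448.6, -10.2, 224.1]
ee_rot: [0.999, 0.048, -0.002, 0.001]
contact_force: [0.8, 0.7, 0.4]
gripper_width: 85.1
grasp_force: 0.0
```

```bash
python3 - <<'E'
from h import *
d=wrist();np.save("pics/w2.npy",d,allow_pickle=True);cv2.imwrite("pics/w2.png",d["img"][:,:,::-1])
h=cv2.cvtColor(d["img"],cv2.COLOR_RGB2HSV)
u0,v0=map(int,proj(d,[450,-10,26]))
m=((h[...,1]>75)*255).astype(np.uint8)
for k in cv2.findContours(m,0,1)[0]:
    if cv2.contourArea(k)>500 and cv2.pointPolygonTest(k,(u0,v0),True)>-40: print(cv2.boundingRect(k),cv2.minAreaRect(k))
print("pred",u0,v0)
go([450,-10,120],5.4)
E
```

```text
(288, 146, 64, 44) ((319.5, 167.5), (43.0, 63.0), 90.0)
pred 318 170
at [454.4  -9.6 234.1] t 10.9 shift cm [-6.20e-01 -1.00e-02  1.14e+01] turn deg [ 0.04 -0.93  0.18]
```

View pics/w2.png

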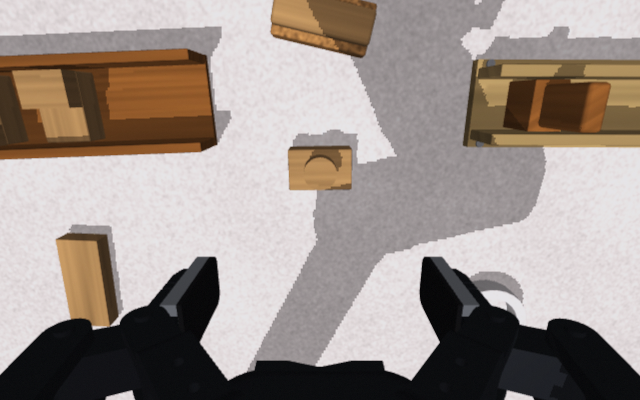

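The block stands upright on the bench at (319,168), aligned with the tool's axes. Now to settle and descend onto its ends.

Emit:
drive_tool:
  deltas:
    - [[0, 0, 0], [0, 0, 0]]
    - [[0, 0, 0], [0, 0, 0]]
    - [[0, 0, 3], [0, 0, 0]]
    - [[0, 0, 3], [0, 0, 0]]
    - [[0, 0, 3], [0, 0, 0]]
    - [[0, 0, 3], [0, 0, 0]]
    - [[0, 0, 2], [0, 0, 0]]
    - [[0, 0, 1], [0, 0, 0]]
    - [[0, 0, 0], [0, 0, 0]]
    - [[0, 0, 0], [0, 0, 0]]
    - [[0, 0, 0], [0, 0, 0]]

```text
clock: 12.0
position: [450.6, -9.5, 74.3]
ee_rot: [0.999, 0.048, 0.001, -0.0]
contact_force: [0.6, -0.3, 0.5]
gripper_width: 84.9
grasp_force: 0.0
```

```bash
python3 - <<'E'
from h import *
go([450,-10,7],5.4)
d=wrist();np.save("pics/w3.npy",d,allow_pickle=True);cv2.imwrite("pics/w3.png",d["img"][:,:,::-1])
h=cv2.cvtColor(d["img"],cv2.COLOR_RGB2HSV)
u0,v0=map(int,proj(d,[450,-10,26]))
m=((h[...,1]>75)*255).astype(np.uint8)
for k in cv2.findContours(m,0,1)[0]:
    if cv2.contourArea(k)>500 and cv2.pointPolygonTest(k,(u0,v0),True)>-40:
        x,y,w,hh=cv2.boundingRect(k);print(x,y,w,hh,cv2.minAreaRect(k)); 
        for z in(0,26):print(z,[np.round(ray(d,*p,z),1) for p in((x,y+hh/2),(x+w,y+hh/2),(x+w/2,y),(x+w/2,y+hh))])
print("pred",u0,v0)
E
```

```text
at [450.6  -9.5  74.3] t 12.0 shift cm [-0.08  0.05  6.73] turn deg [-0.02 -0.12  0.05]
267 182 109 82 ((321.0, 222.5), (81.0, 108.0), 90.0)
0 [array([439.1,  24.2,   0. ]), array([445.9, -48.6,  -0. ]), array([470.6,  -9.5,  -0. ]), array([412.3, -15.2,   0. ])]
26 [array([449. ,  20.9,  26. ]), array([455.1, -43.2,  26. ]), array([476.8,  -8.8,  26. ]), array([425.5, -13.7,  26. ])]
pred 319 226
```

Emit:
drive_tool:
  deltas:
    - [[-0.1, 0.1, 2], [0, 0, 0]]
    - [[0, 0, 2], [0, 0, 0]]
    - [[0, 0, 1.5], [0, 0, 0]]
    - [[0, 0, 1], [0, 0, 0]]
    - [[0, 0, 0.4], [0, 0, 0]]
    - [[0, 0, 0], [0, 0, 0]]
    - [[0, 0, 0], [0, 0, 0]]

```text
clock: 12.75
position: [449.6, -10.6, 4.9]
ee_rot: [0.999, 0.047, 0.001, -0.0]
contact_force: [-0.2, -0.5, 0.4]
gripper_width: 85.1
grasp_force: 0.0
```

Emit:
drive_tool:
  deltas:
    - [[0, 0, 0], [0, 0, 0]]
    - [[0, 0, 0], [0, 0, 0]]
    - [[0, 0, 0], [0, 0, 0]]
    - [[0, 0, 0], [0, 0, 0]]
    - [[0, 0, 0], [0, 0, 0]]
    - [[0, 0, 0], [0, 0, 0]]
    - [[0, 0, 0], [0, 0, 0]]
    - [[0, 0, 0], [0, 0, 0]]
  claw: 5

```text
clock: 13.55
position: [449.6, -10.6, 5.4]
ee_rot: [0.999, 0.048, 0.001, -0.0]
contact_force: [-0.8, 0.4, 5.4]
gripper_width: 62.8
grasp_force: 65.6
```

Emit:
drive_tool:
  deltas:
    - [[0, 0, -0.5], [0, 0, 0]]
    - [[0, 0, -1.5], [0, 0, 0]]
    - [[0, 0, -3], [0, 0, 0]]
    - [[0, 0, -3], [0, 0, 0]]
    - [[0, 0, -3], [0, 0, 0]]
    - [[0, 0, -3], [0, 0, 0]]
    - [[0, 0, -3], [0, 0, 0]]
    - [[0, 0, -3], [0, 0, 0]]
    - [[0, 0, -1], [0, 0, 0]]

```text
clock: 14.45
position: [450.3, -10.5, 217.7]
ee_rot: [0.999, 0.048, 0.003, -0.001]
contact_force: [0.1, 0.1, -1.4]
gripper_width: 62.5
grasp_force: 65.6
```

Emit:
drive_tool:
  deltas:
    - [[0.6, 2.6, 0], [0, 0, 0]]
    - [[0.6, 2.6, 0], [0, 0, 0]]
    - [[0.6, 2.6, 0], [0, 0, 0]]
    - [[0.6, 2.6, 0], [0, 0, 0]]
    - [[0.6, 2.6, 0], [0, 0, 0]]
    - [[0.6, 2.6, 0], [0, 0, 0]]
    - [[0.6, 2.6, 0], [0, 0, 0]]
    - [[0.6, 2.6, 0], [0, 0, 0]]
    - [[0.5, 2.6, 0], [0, 0, 0]]
    - [[0.5, 2.6, 0], [0, 0, 0]]
    - [[0, 0, 0], [0, 0, 0]]
    - [[0, 0, 0], [0, 0, 0]]

```text
clock: 15.65
position: [530.5, -264.2, 212.8]
ee_rot: [0.999, 0.047, -0.001, -0.001]
contact_force: [-0.4, 0.5, -0.8]
gripper_width: 62.5
grasp_force: 65.7
```

Emit:
drive_tool:
  deltas:
    - [[0, 0, 0], [0, 0, 0]]
    - [[0, 0, 0], [0, 0, 0]]

```text
clock: 15.85
position: [531.0, -263.3, 214.3]
ee_rot: [0.999, 0.048, -0.0, -0.0]
contact_force: [0.0, 0.4, -0.6]
gripper_width: 62.5
grasp_force: 65.7
```

```bash
python3 - <<'E'
from h import *
go([533,-265,200],5.4)
d=wrist();np.save("pics/w4.npy",d,allow_pickle=True);cv2.imwrite("pics/w4.png",d["img"][:,:,::-1])
E
```

```text
at [ 531.  -263.3  214.3] t 15.85 shift cm [0.18 0.19 1.43] turn deg [-0.02  0.02  0.09]
```

View pics/w4.png

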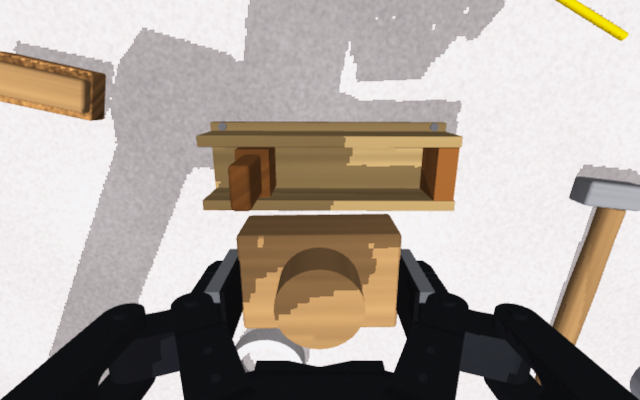

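The wrist view shows the jig's far wall top at rows 136–147 and its near wall top at rows 200–209. The fence's inner edge is at column ~433, and the jaw is at columns 229–275 on the left. The block is held straight.

```bash
python3 - <<'E'
from h import *
d=np.load("pics/w4.npy",allow_pickle=True).item()
h=cv2.cvtColor(d["img"],cv2.COLOR_RGB2HSV)
g=cv2.cvtColor(d["img"],cv2.COLOR_RGB2GRAY)
for c in(300,400):print(c,g[118:214,c].tolist())
print("row175",list(zip(range(416,462,2),g[175,416:462:2].tolist(),h[175,416:462:2,0].tolist())))
print("row160",list(zip(range(225,285,3),g[160,225:285:3].tolist())))
for n,u,v,z in(("far out",330,135.5,58),("far in",330,147,58),("near in",330,200.5,58),("near out",330,209.5,58),("fence in",434,148,58),("fence in",432.5,199,58),("fence out",461,148,58),("fence out",455,209,58),("far L",197,136,58),("near L",203,209,58)):print(n,np.round(ray(d,u,v,z),1))
E
```

```text
300 [182, 186, 186, 149, 112, 120, 120, 122, 124, 124, 125, 127, 114, 90, 75, 76, 77, 87, 107, 116, 114, 115, 115, 113, 113, 113, 113, 114, 106, 106, 114, 115, 115, 116, 114, 111, 110, 108, 106, 107, 108, 108, 111, 111, 115, 116, 119, 119, 121, 122, 121, 120, 120, 120, 119, 119, 118, 118, 118, 118, 118, 115, 116, 115, 115, 116, 117, 117, 119, 111, 90, 78, 76, 73, 70, 75, 80, 81, 77, 75, 75, 75, 97, 116, 115, 115, 115, 114, 114, 113, 113, 112, 164, 228, 240, 240]
400 [172, 170, 170, 148, 113, 111, 123, 123, 124, 124, 126, 125, 120, 96, 75, 74, 73, 74, 132, 173, 180, 179, 179, 178, 177, 176, 176, 176, 171, 155, 169, 185, 181, 179, 176, 172, 168, 166, 165, 166, 168, 169, 173, 178, 183, 186, 188, 159, 124, 123, 122, 122, 122, 121, 120, 119, 118, 117, 118, 118, 117, 117, 116, 116, 116, 116, 116, 118, 119, 115, 94, 79, 78, 73, 70, 68, 72, 75, 75, 73, 74, 75, 108, 160, 180, 179, 177, 177, 177, 176, 177, 178, 197, 234, 244, 243]
row175 [(416, 118, 19), (418, 118, 19), (420, 98, 18), (422, 41, 12), (424, 41, 12), (426, 47, 13), (428, 49, 13), (430, 49, 13), (432, 53, 14), (434, 47, 13), (436, 96, 14), (438, 121, 14), (440, 122, 14), (442, 122, 14), (444, 122, 14), (446, 121, 14), (448, 121, 14), (450, 122, 14), (452, 121, 14), (454, 122, 14), (456, 197, 10), (458, 240, 0), (460, 237, 173)]
row160 [(225, 106), (228, 107), (231, 107), (234, 102), (237, 57), (240, 54), (243, 55), (246, 54), (249, 54), (252, 56), (255, 51), (258, 43), (261, 75), (264, 77), (267, 76), (270, 44), (273, 44), (276, 110), (279, 111), (282, 110)]
far out [ 572.7 -269.    58. ]
far in [ 562.9 -270.1   58. ]
near in [ 514.7 -275.1   58. ]
near out [ 506.2 -275.9   58. ]
fence in [ 570.6 -360.    58. ]
fence in [ 524.9 -367.3   58. ]
fence out [ 572.8 -383.3   58. ]
fence out [ 517.5 -389.5   58. ]
far L [ 561.4 -155.3   58. ]
near L [ 495.7 -160.4   58. ]
```

```bash
python3 - <<'E'
from h import *
d=np.load("pics/w4.npy",allow_pickle=True).item()
g=cv2.cvtColor(d["img"],cv2.COLOR_RGB2GRAY)
print(g[208:242,255].tolist());print(g[208:242,388].tolist());print(g[318:332,255].tolist());print(g[318:332,388].tolist())
xj=np.array([.9954,.0958]);yj=np.array([-.0958,.9954]);t=np.array([531.0,-263.3])
f=lambda u,v,z:np.round([(ray(d,u,v,z)[:2]-t)@xj,(ray(d,u,v,z)[:2]-t)@yj],1)
for a in((320,215,209.1),(320,234.5,235.1),(320,327,235.1),(239,230,235.1),(400,230,235.1)):print(a,f(*a))
for n,u,v,z in(("far in",330,147,58),("near in",330,200.5,58),("fence in",435.5,175,58),("jaw face top",260,160,56),("jaw face foot",275.5,160,12),("fin",250,180,110)):print(n,f(u,v,z))
E
```

```text
[113, 111, 205, 239, 239, 240, 229, 157, 68, 67, 66, 68, 72, 72, 73, 72, 70, 70, 69, 69, 71, 72, 71, 70, 69, 69, 73, 84, 100, 104, 106, 105, 105, 106]
[176, 177, 180, 228, 244, 239, 190, 95, 70, 71, 72, 75, 77, 77, 76, 75, 75, 75, 76, 78, 77, 76, 74, 74, 73, 81, 97, 107, 108, 109, 111, 112, 113, 112]
[171, 171, 171, 172, 171, 172, 173, 176, 176, 166, 160, 141, 119, 119]
[171, 171, 171, 172, 172, 173, 174, 169, 173, 223, 240, 243, 244, 243]
(320, 215, 209.1) [21.1 -0.9]
(320, 234.5, 235.1) [22.3 -0.8]
(320, 327, 235.1) [-19.   -0.8]
(239, 230, 235.1) [24.1 29.9]
(400, 230, 235.1) [ 24.1 -31.1]
far in [31.1 -9.8]
near in [-17.3 -10.1]
fence in [   6.2 -103.6]
jaw face top [19.4 51.8]
jaw face foot [11.7 43.8]
fin [14.1 50.5]
```

Emit:
drive_tool:
  deltas:
    - [[0.3, 1.9, 0], [0, 0, 0]]
    - [[0.3, 1.9, 0], [0, 0, 0]]
    - [[0, 0, 2], [0, 0, 0]]
    - [[0, 0, 3], [0, 0, 0]]
    - [[0, 0, 3], [0, 0, 0]]
    - [[0, 0, 3], [0, 0, 0]]
    - [[0, 0, 2], [0, 0, 0]]
    - [[0, 0, 0.5], [0, 0, 0]]
    - [[0, 0, 0], [0, 0, 0]]
    - [[0, 0, 0], [0, 0, 0]]
    - [[0, 0, 0], [0, 0, 0]]
    - [[0, 0, 0], [0, 0, 0]]

```text
clock: 17.1
position: [541.6, -301.5, 80.6]
ee_rot: [0.999, 0.047, 0.001, 0.0]
contact_force: [-0.7, -0.1, -0.7]
gripper_width: 62.6
grasp_force: 65.7
```

```bash
python3 - <<'E'
from h import *
xj=np.array([.9954,.0958]);yj=np.array([-.0958,.9954])
p=np.array([531.0,-263.3])+6*xj-38*yj
go([*p,17.5],5.5)
d=wrist();np.save("pics/w5.npy",d,allow_pickle=True);cv2.imwrite("pics/w5.png",d["img"][:,:,::-1])
E
```

```text
at [ 541.6 -301.5   80.6] t 17.1 shift cm [-0.1  -0.11  6.31] turn deg [ 0.05 -0.13 -0.06]
```

View pics/w5.png

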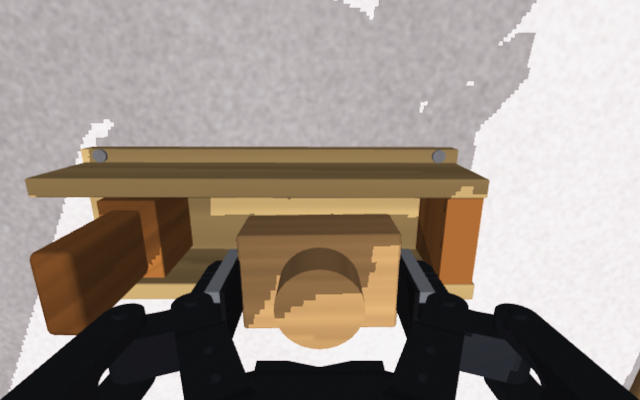

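The block hangs over the channel between the jaw (left) and the fence (right, inner edge at column ~440). The far wall's inner edge is at row ~197 and the near wall top at rows 283–297.

```bash
python3 - <<'E'
from h import *
d=np.load("pics/w5.npy",allow_pickle=True).item()
g=cv2.cvtColor(d["img"],cv2.COLOR_RGB2GRAY)
for c in(150,200,225,320,380,430,460):print(c,"far",g[170:222,c].tolist()[::2],"near",g[270:306,c].tolist()[::2])
xj=np.array([.9954,.0958]);yj=np.array([-.0958,.9954]);t=np.array([541.6,-301.5])
f=lambda u,v,z:np.round([(ray(d,u,v,z)[:2]-t)@xj,(ray(d,u,v,z)[:2]-t)@yj],1)
for a in((150,198,58),(320,197,58),(430,196,58),(150,283,58),(430,283,58),(455,298,58),(320,215,75.4),(442,240,58)):print(a,f(*a))
E
```

```text
150 far [83, 80, 77, 76, 94, 116, 116, 117, 115, 115, 115, 114, 113, 106, 44, 57, 72, 74, 74, 77, 77, 77, 77, 77, 79, 78] near [124, 126, 130, 130, 80, 76, 81, 154, 180, 178, 180, 180, 179, 179, 180, 241, 240, 239]
200 far [82, 78, 76, 76, 92, 116, 118, 116, 116, 116, 115, 114, 114, 105, 102, 109, 108, 108, 109, 112, 114, 117, 118, 122, 122, 120] near [78, 78, 77, 71, 50, 17, 16, 18, 16, 17, 15, 18, 17, 17, 17, 14, 17, 18]
225 far [81, 79, 75, 77, 91, 115, 116, 117, 117, 115, 114, 115, 114, 105, 157, 170, 169, 170, 171, 175, 180, 183, 156, 122, 122, 122] near [84, 83, 83, 83, 71, 39, 14, 13, 13, 14, 10, 12, 11, 9, 12, 13, 14, 14]
320 far [74, 77, 75, 75, 87, 116, 118, 118, 116, 116, 115, 115, 113, 108, 150, 169, 170, 171, 172, 179, 184, 187, 141, 69, 71, 76] near [106, 110, 108, 106, 107, 110, 114, 116, 114, 116, 115, 115, 153, 178, 178, 176, 174, 173]
380 far [72, 77, 74, 76, 83, 118, 119, 118, 117, 116, 115, 115, 116, 111, 151, 167, 169, 170, 173, 179, 186, 190, 105, 71, 73, 79] near [169, 169, 170, 174, 177, 175, 174, 175, 177, 176, 174, 173, 177, 178, 178, 178, 181, 183]
430 far [68, 71, 74, 76, 82, 120, 119, 119, 117, 117, 116, 116, 117, 111, 62, 49, 49, 51, 49, 50, 51, 51, 51, 50, 51, 52] near [16, 22, 19, 15, 22, 16, 29, 70, 84, 83, 83, 111, 72, 18, 17, 15, 17, 17]
460 far [71, 70, 75, 76, 81, 121, 121, 119, 119, 131, 142, 179, 179, 177, 116, 123, 123, 122, 123, 122, 123, 123, 123, 123, 123, 122] near [123, 122, 123, 122, 123, 122, 123, 143, 183, 181, 180, 179, 179, 154, 23, 16, 18, 18]
(150, 198, 58) [24.2 84. ]
(320, 197, 58) [24.5 -1. ]
(430, 196, 58) [ 24.9 -56. ]
(150, 283, 58) [-23.5  90.7]
(430, 283, 58) [-23.9 -60.3]
(455, 298, 58) [-33.1 -74.8]
(320, 215, 75.4) [21. -1.]
(442, 240, 58) [  1.2 -64.3]
```

Emit:
drive_tool:
  deltas:
    - [[-0.05, 0, 0.6], [0, 0, 0]]
    - [[0, 0, 1], [0, 0, 0]]
    - [[0, 0, 1], [0, 0, 0]]
    - [[0, 0, 1], [0, 0, 0]]
    - [[0, 0, 1], [0, 0, 0]]
    - [[0, 0, 0.6], [0, 0, 0]]
    - [[0, 0, 0.3], [0, 0, 0]]
    - [[0, 0, 0.2], [0, 0, 0]]
    - [[0, 0, 0.1], [0, 0, 0]]
    - [[0, 0, 0], [0, 0, 0]]
    - [[0, 0, 0], [0, 0, 0]]

```text
clock: 18.25
position: [540.7, -301.5, 21.7]
ee_rot: [0.999, 0.047, 0.0, 0.0]
contact_force: [0.7, -0.0, -0.4]
gripper_width: 62.7
grasp_force: 65.7
```

Emit:
drive_tool:
  deltas:
    - [[0, 0, 0.2], [0, 0, 0]]
    - [[0, 0, 0.1], [0, 0, 0]]
    - [[0, 0, 0.1], [0, 0, 0]]
    - [[0, 0, 0.1], [0, 0, 0]]
    - [[0, 0, 0], [0, 0, 0]]
    - [[0, 0, 0], [0, 0, 0]]

```text
clock: 18.85
position: [540.3, -301.5, 17.4]
ee_rot: [0.999, 0.048, -0.0, 0.0]
contact_force: [-1.5, 0.5, 6.7]
gripper_width: 62.4
grasp_force: 66.5
```

It's on the channel floor (6.7 N at the expected height). I release and rise.

Emit:
drive_tool:
  deltas:
    - [[0, 0, 0], [0, 0, 0]]
    - [[0, 0, 0], [0, 0, 0]]
    - [[0, 0, 0], [0, 0, 0]]
    - [[0, 0, 0], [0, 0, 0]]
    - [[0, 0, -0.5], [0, 0, 0]]
    - [[0, 0, -2], [0, 0, 0]]
    - [[0, 0, -3], [0, 0, 0]]
    - [[0, 0, -3], [0, 0, 0]]
    - [[0, 0, -3], [0, 0, 0]]
    - [[0, 0, -3], [0, 0, 0]]
    - [[0, 0, -2.5], [0, 0, 0]]
    - [[0, 0, 0], [0, 0, 0]]
  claw: 7.4

```text
clock: 20.05
position: [542.6, -302.4, 191.4]
ee_rot: [0.999, 0.048, 0.004, 0.002]
contact_force: [-0.2, -0.0, 1.0]
gripper_width: 73.6
grasp_force: 0.0
```

Emit:
drive_tool:
  deltas:
    - [[0, -3, 0], [0, 0, 0]]
    - [[0, -3, 0], [0, 0, 0]]
    - [[0, -3, 0], [0, 0, 0]]
    - [[0, 0, 0], [0, 0, 0]]
    - [[0, 0, 0], [0, 0, 0]]
    - [[0, 0, 0], [0, 0, 0]]

```text
clock: 20.65
position: [531.9, -212.4, 186.1]
ee_rot: [0.999, 0.047, -0.0, 0.0]
contact_force: [-0.1, -0.6, -0.4]
gripper_width: 73.6
grasp_force: 0.0
```

```bash
python3 - <<'E'
from h import *
d=wrist();np.save("pics/w6.npy",d,allow_pickle=True);cv2.imwrite("pics/w6.png",d["img"][:,:,::-1]);go([540,-210,190],5.5)
E
```

```text
at [ 531.9 -212.6  186. ] t 20.7 shift cm [ 0.83 -0.18 -0.4 ] turn deg [ 0.    0.02 -0.12]
```

View pics/w6.png

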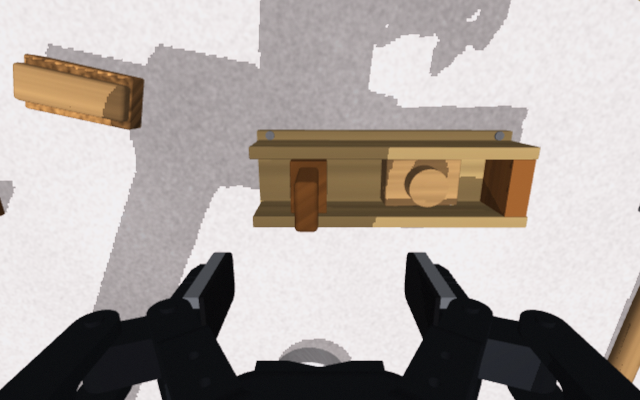

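The block stands in the channel at columns 382–460, and the jaw fin's top is at columns 295–318.

```bash
python3 - <<'E'
from h import *
d=np.load("pics/w6.npy",allow_pickle=True).item()
g=cv2.cvtColor(d["img"],cv2.COLOR_RGB2GRAY)
print(list(zip(range(286,330,2),g[220,286:330:2].tolist())))
print(g[160:236,307].tolist()[::2])
xj=np.array([.9954,.0958]);yj=np.array([-.0958,.9954]);t=np.array([531.9,-212.6]);o=np.array([541.6,-301.5])+30.7*yj
f=lambda u,v,z:(np.round([(ray(d,u,v,z)[:2]-t)@xj,(ray(d,u,v,z)[:2]-t)@yj],1),np.round([(ray(d,u,v,z)[:2]-o)@xj,(ray(d,u,v,z)[:2]-o)@yj],1))
for a in((295.5,220,110),(318.5,220,110),(307,231,110),(307,168,110),(420,162,38),(420,207,38),(382,190,38),(460,190,38)):print(a,f(*a))
print((o-t)@xj)
E
```

```text
[(286, 108), (288, 109), (290, 109), (292, 108), (294, 90), (296, 58), (298, 66), (300, 69), (302, 74), (304, 76), (306, 75), (308, 74), (310, 74), (312, 73), (314, 68), (316, 61), (318, 85), (320, 108), (322, 108), (324, 108), (326, 109), (328, 108)]
[44, 70, 69, 66, 50, 51, 50, 50, 52, 50, 52, 66, 75, 80, 81, 81, 78, 78, 73, 72, 73, 74, 73, 71, 70, 69, 68, 67, 72, 76, 75, 74, 72, 68, 69, 64, 206, 235]
(295.5, 220, 110) (array([-7. , 15.8]), array([-8.2, 74.5]))
(318.5, 220, 110) (array([-7.1,  0.2]), array([-8.2, 59. ]))
(307, 231, 110) (array([-15. ,   8.1]), array([-16.1,  66.8]))
(307, 168, 110) (array([28.6,  7.6]), array([27.5, 66.3]))
(420, 162, 38) (array([ 19.2, -86.3]), array([ 18. , -27.6]))
(420, 207, 38) (array([-21.2, -89.6]), array([-22.3, -30.8]))
(382, 190, 38) (array([ -5.5, -55.1]), array([-6.6,  3.6]))
(460, 190, 38) (array([  -5.7, -123.3]), array([ -6.8, -64.5]))
1.1387600000000528
```

Emit:
drive_tool:
  deltas:
    - [[0.1, -0.8, 1], [0, 0, 0]]
    - [[0, 0, 3], [0, 0, 0]]
    - [[0, 0, 3], [0, 0, 0]]
    - [[0, 0, 2.5], [0, 0, 0]]
    - [[0, 0, 1.5], [0, 0, 0]]
    - [[0, 0, 0.7], [0, 0, 0]]
    - [[0, 0, 0], [0, 0, 0]]
    - [[0, 0, 0], [0, 0, 0]]

```text
clock: 21.5
position: [532.6, -204.0, 69.8]
ee_rot: [0.999, 0.047, 0.0, 0.0]
contact_force: [0.5, -0.5, 0.4]
gripper_width: 73.9
grasp_force: 0.0
```

Emit:
drive_tool:
  deltas:
    - [[0, 0, 0], [0, 0, 0]]
    - [[0, 0, 0], [0, 0, 0]]
    - [[0, 0, 0], [0, 0, 0]]
    - [[0, 0, 0], [0, 0, 0]]
    - [[0, 0, 0], [0, 0, 0]]
    - [[0, 0, 0], [0, 0, 0]]
    - [[0, 0, 0], [0, 0, 0]]
    - [[0, 0, 0], [0, 0, 0]]
    - [[0, 0, 0], [0, 0, 0]]
    - [[0, 0, 0], [0, 0, 0]]
    - [[0, 0, 0], [0, 0, 0]]
    - [[0, 0, 0], [0, 0, 0]]
  claw: 0.8

```text
clock: 22.7
position: [532.3, -203.8, 69.8]
ee_rot: [0.999, 0.047, 0.0, 0.0]
contact_force: [-1.5, 1.4, 4.8]
gripper_width: 15.2
grasp_force: 59.2
```

Emit:
drive_tool:
  deltas:
    - [[0, 0.4, 0], [0, 0, 0]]
    - [[0, 0.7, 0], [0, 0, 0]]
    - [[0, 0.7, 0], [0, 0, 0]]
    - [[0, 0.7, 0], [0, 0, 0]]
    - [[0, 0.7, 0], [0, 0, 0]]
    - [[0, 0.7, 0], [0, 0, 0]]
    - [[0, 0.7, 0], [0, 0, 0]]
    - [[0, 0.7, 0], [0, 0, 0]]
    - [[0, 0.7, 0], [0, 0, 0]]
    - [[0, 0.7, 0], [0, 0, 0]]
    - [[0, 0.6, 0], [0, 0, 0]]
    - [[0, 0, 0], [0, 0, 0]]

```text
clock: 23.9
position: [539.1, -277.3, 69.8]
ee_rot: [0.999, 0.047, 0.0, 0.0]
contact_force: [-1.6, -2.1, 4.4]
gripper_width: 15.3
grasp_force: 59.3
```

Emit:
drive_tool:
  deltas:
    - [[0, 0.2, 0], [0, 0, 0]]
    - [[0, 0.2, 0], [0, 0, 0]]
    - [[0, 0.2, 0], [0, 0, 0]]
    - [[0, 0.1, 0], [0, 0, 0]]
    - [[0, 0.1, 0], [0, 0, 0]]
    - [[0, 0.1, 0], [0, 0, 0]]
    - [[0, 0, 0], [0, 0, 0]]
    - [[0, 0, 0], [0, 0, 0]]

```text
clock: 24.7
position: [539.9, -285.3, 69.8]
ee_rot: [0.999, 0.047, 0.0, 0.0]
contact_force: [-1.3, 1.4, 6.0]
gripper_width: 15.1
grasp_force: 59.5
```

Travelled ~82 mm so far. Smaller steps until the force rises.

Emit:
drive_tool:
  deltas:
    - [[0, 0.1, 0], [0, 0, 0]]
    - [[0, 0, 0], [0, 0, 0]]
    - [[0, 0.1, 0], [0, 0, 0]]
    - [[0, 0, 0], [0, 0, 0]]

```text
clock: 25.1
position: [540.0, -286.9, 69.9]
ee_rot: [0.999, 0.047, -0.0, -0.0]
contact_force: [-1.0, 3.3, 6.4]
gripper_width: 15.2
grasp_force: 59.5
```

Emit:
drive_tool:
  deltas:
    - [[0, 0.1, 0], [0, 0, 0]]
    - [[0, 0, 0], [0, 0, 0]]
    - [[0, 0, 0], [0, 0, 0]]

```text
clock: 25.4
position: [540.0, -287.0, 69.9]
ee_rot: [0.999, 0.047, -0.0, -0.001]
contact_force: [-2.1, 6.9, 7.9]
gripper_width: 14.9
grasp_force: 59.7
```

Emit:
drive_tool:
  deltas:
    - [[0, 0.1, 0], [0, 0, 0]]
    - [[0, 0.1, 0], [0, 0, 0]]
    - [[0, 0, 0], [0, 0, 0]]
    - [[0, 0, 0], [0, 0, 0]]

```text
clock: 25.8
position: [540.0, -287.0, 69.9]
ee_rot: [0.999, 0.048, -0.001, -0.002]
contact_force: [-2.9, 14.9, 10.5]
gripper_width: 15.6
grasp_force: 60.2
```

Firm stop with the force rising to 15 N. I relax slightly, open, rise and look.

Emit:
drive_tool:
  deltas:
    - [[0, -0.1, 0], [0, 0, 0]]
    - [[0, -0.1, 0], [0, 0, 0]]
    - [[0, 0, 0], [0, 0, 0]]

```text
clock: 26.1
position: [540.0, -287.0, 69.9]
ee_rot: [0.999, 0.048, -0.0, -0.001]
contact_force: [-2.9, 6.8, 7.2]
gripper_width: 15.4
grasp_force: 59.9
```

Emit:
drive_tool:
  deltas:
    - [[0, 0, 0], [0, 0, 0]]
    - [[0, 0, 0], [0, 0, 0]]
    - [[0, 0, 0], [0, 0, 0]]
    - [[0, 0, 0], [0, 0, 0]]
    - [[0, 0, 0], [0, 0, 0]]
    - [[0, 0, -1], [0, 0, 0]]
    - [[0, 0, -3], [0, 0, 0]]
    - [[0, 0, -3], [0, 0, 0]]
    - [[0, 0, -3], [0, 0, 0]]
    - [[0, 0, -3], [0, 0, 0]]
    - [[0, 0, 0], [0, 0, 0]]
    - [[0, 0, 0], [0, 0, 0]]
  claw: 5

```text
clock: 27.3
position: [540.4, -288.4, 200.7]
ee_rot: [0.999, 0.047, 0.001, 0.0]
contact_force: [-0.9, 0.2, -1.3]
gripper_width: 50.0
grasp_force: 0.0
```

Emit:
drive_tool:
  deltas:
    - [[0, 0, 0], [0, 0, 0]]
    - [[0, 0, 0], [0, 0, 0]]
    - [[0, 0, 0], [0, 0, 0]]

```text
clock: 27.6
position: [539.7, -288.3, 198.2]
ee_rot: [0.999, 0.047, -0.001, -0.0]
contact_force: [-1.1, 0.2, 0.6]
gripper_width: 50.1
grasp_force: 0.0
```

```bash
python3 - <<'E'
from h import *
d=wrist();np.save("pics/w7.npy",d,allow_pickle=True);cv2.imwrite("pics/w7.png",d["img"][:,:,::-1]);go([540,-285,190],5.5)
E
```

```text
at [ 539.9 -288.3  198.4] t 27.65 shift cm [ 0.05 -0.33  0.84] turn deg [-0.03  0.09 -0.07]
```

View pics/w7.png

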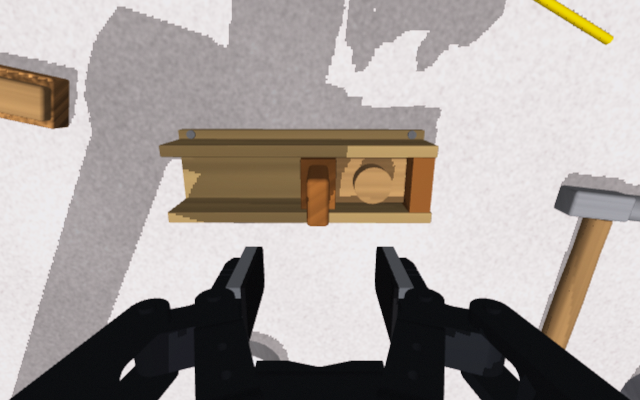

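The picture shows the tower block (columns 338–406) upright between the jaw and the fence with no visible gap, and the gripper is clear. Handing in.

```bash
python3 -c "
from bench import arm
print(arm.job_done())"
```

```text
the job is handed in; nothing more can be done
None
```

The tower block, which matches the pattern on the board, is upright on the jig floor, clamped snugly between the jaw and the end fence and let go; I handed the job in at about 28 s, and no verdict came back.

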